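# Dry-stack a small limestone colonnette on the bench turntable

### The job

Dry-stack the little limestone column on the bench turntable for checking, in the middle of the turntable and from the bottom up: square plinth, round base, shaft, capital, each right way up as it stands now, centred on the one below, and the capital's square top lined up with the square plinth. The base is lying on the capital with a plywood packer in between; lay that packer flat and squared up on top of the pile of packers. Set the stones down gently without dropping them, and leave the mallet, chisel and brush where they are.

Things in the scene. Friction and masses are not known exactly. Their poses are not given: they have to be found in the camera images.
- plinth_mid (a point): Plinth, lowest stone of the column: plain pale limestone slab, 60 x 60 mm square, 24 mm high, about 0.2 kg, loose, lying flat on the bench. Point at its centre, 12 mm above its underside; x and y run square to its sides, z up.
- base_mid (a point): Base, second stone: round pale limestone moulding 26 mm high: a fat half-round roll 58 mm in diameter (widest from 6 to 12 mm above its underside), with a narrower round step 49 mm in diameter and 7 mm high on top; about 0.14 kg, loose. At the start it lies, right way up, on the plywood packer that lies across the capital's top. Point at its centre, 13 mm above its underside; z up along its axis.
- shaft_mid (a point): Shaft, third stone: smooth round pale limestone column drum standing upright on the bench, 90 mm high, tapering from 44 mm diameter at its foot to 40 mm at its top, about 0.26 kg, loose. Point at its centre, 45 mm above its foot; z up along its axis.
- capital_mid (a point): Capital, top stone: pale limestone, 36 mm high, a round neck 40 mm in diameter at its foot swelling out to a square slab (abacus) 58 x 58 mm, the topmost 15 mm of it; about 0.14 kg, loose. At the start it stands right way up on the bench under the packer and the base. Point at its centre, 18 mm above its foot; x and y run square to the sides of the square slab, z up.
- packer_mid (a point): Packer: loose rigid plywood strip 110 x 40 x 12 mm, about 35 g, lying at the start on the capital's square top (across it, roughly parallel to its sides, sticking out about 26 mm at both ends; the capital's top shows on either side) and under the base. Point at its centre, 6 mm above its underside; x along the 110 mm length, y along the 40 mm width, z up.
- turntable_top (a point): Bench turntable, locked (it neither turns nor shifts): round dark steel plate 160 mm in diameter with scored rings on it, 36 mm high on its foot. Point at the centre of its flat top; z up.
- pile_top (a point): Pile of packers: three plywood strips of 110 x 40 x 12 mm lying on one another, 36 mm high, fixed. Point at the centre of its flat top; x along the 110 mm length, y along the 40 mm width, z up.
- mallet: Bystander, to be left alone: mason's round iron mallet standing on its head, head 62 mm in diameter and 64 mm high, wooden handle upwards, 172 mm high in all. Origin at the centre of its underside, z up.
- chisel: Bystander, to be left alone: steel stone chisel lying on the bench beyond the work, 180 mm long, 22 mm wide. Origin on its underside near its middle, x along its length towards the blade.
- brush: Bystander, to be left alone: bench brush lying near the robot on its left. Origin on its underside near its middle, x along its length, handle towards -x.
Mind the look-alikes: they are no part of the job. Leave any blue or pink look-alike of the part that bears capital_mid alone.

How it is judged:
At the end, for the whole second after the job is handed in: Plinth within 15 mm of the turntable's centre; base, shaft, capital each upright (0.08 rad), resting on the stone below, centred within 8 mm; capital square to plinth (0.2 rad, any quarter turn); packer flat on the pile, within 15 mm and 0.25 rad; all heights within 4 mm; all at rest (horizontal distance between plinth_mid and turntable_top below 0.015 m and z of plinth_mid in the frame of turntable_top between 0.008 and 0.016 m and horizontal distance between base_mid and plinth_mid below 0.008 m and z of base_mid in the frame of plinth_mid between 0.021 and 0.029 m and horizontal distance between shaft_mid and base_mid below 0.008 m and z of shaft_mid in the frame of base_mid between 0.054 and 0.062 m and horizontal distance between capital_mid and shaft_mid below 0.008 m and z of capital_mid in the frame of shaft_mid between 0.059 and 0.067 m and angle between each of plinth_mid, base_mid, shaft_mid, capital_mid's own z axis and vertical below 0.08 rad and (angle between the x axis of capital_mid and the x axis of plinth_mid, either way round below 0.2 rad or angle between the x axis of capital_mid and the y axis of plinth_mid, either way round below 0.2 rad) and horizontal distance between packer_mid and pile_top below 0.015 m and z of packer_mid in the frame of pile_top between 0.002 and 0.01 m and angle between the x axis of packer_mid and the x axis of pile_top, either way round below 0.25 rad and linear speed of each of plinth, base, shaft, capital, packer below 0.02 m/s); the robot touches nothing.
It fails at once if the mallet, chisel or brush is moved more than 25 mm (distance of any of mallet, chisel, brush from where it was at the start of the episode above 0.025 m).
It fails at once if a stone is dropped: it moves faster than 0.5 m/s while not held (a fall of some 13 mm) ((linear speed of plinth above 0.5 m/s and contact force between plinth and the fingers below 0.05 N) or (linear speed of base above 0.5 m/s and contact force between base and the fingers below 0.05 N) or (linear speed of shaft above 0.5 m/s and contact force between shaft and the fingers below 0.05 N) or (linear speed of capital above 0.5 m/s and contact force between capital and the fingers below 0.05 N)).
It also fails if it takes over 120 s, if anything falls off the work surface, if the arm or the gripper's body presses on something with over 40 N, if the wrist force passes 120 N, or if a joint passes its speed limit or range.

### The arm

A 6-joint arm with a two-finger parallel gripper is mounted at the origin on the work surface. World frame = base frame: x ahead of the robot, y to its left, z up, the work surface at z = 0. Lengths are in m, angles in rad, forces in N, time in s.
With the tool pointing down it reaches from about 0.425 to 0.925 m from the base axis. Payload 12.5 kg.
Tool frame: the origin (TCP) lies at the centre of the arm's flange, where the gripper is bolted on; the fingertips stand 173 mm ahead of it and the grasp point (between the pads) lies 155 mm ahead of it; z points along the fingers, y is the line along which they close (so a half turn about z gives the same grasp; the last joint's range is limited). The gripper opens to 85 mm and grips with 20 to 120 N. Pads are 22 mm wide; open, the fingers measure 114 mm over their backs; the gripper's body (76 mm by 85 mm) begins 54 mm behind the grasp point. The pads swing forward as they close: fully open they stand 13 mm farther back than shut.
Start: joints at [-1.441, 0.491, 1.559, -0, 1.092, -0.106], TCP at [0.146, -0.608, 0.405] pointing down, gripper open.
Joint ranges: [-3.1, 3.1], [-0.84, 2.19], [0.05, 2.79], [-1.13, 4.28], [0.06, 2.93], [-2.69, 2.69]. Speed limits (rad/s): [2.22, 2.22, 2.79, 3.14, 3.14, 3.14].

### API

Orientations are given as a rotation vector (axis times angle).
In Python, from bench import r gives the robot as it stands.
- The arm moves only by the shell command python3 -m inch 'ROWS' [OPENING] [FORCE]. ROWS is JSON, a list of rows, each a list of 2 entries, a list of its own where there are three numbers: the shift along the tool's x, y, z in cm, then the turn, a rotation vector about the tool's x, y, z in units of 6 degrees (1.0 is 6 degrees). A call has 1 to 10 rows; each row shifts and turns the commanded pose from where the row before left it, along the tool's axes as they then stand; what a row does not reach is not made up. A row lasts 1/10 s, in which the tool goes at most 50 mm and 8.59 degrees, less where a joint would pass 70% of its speed; a pose out of reach is approached as far as the arm can. A call with a gripper value outside its range is refused whole. OPENING is the closure in counts, from 0 (fully open) to 255 (shut), set as the call begins (- or left out, the last holds). The fingers move at their own pace and stop on an object; FORCE is the grip in N (left out, the last holds). Time passes only in rows, so rows that do not move let the fingers close. It gives the time, the measured TCP pose, the force, the opening and the grip force at its end, in the units of the state.
- r.read_state(): the state, without advancing time (a new reading comes with each control period).
- r.capture(name): name is "scene" or "top"; returns a dict with "image" (420x560x3 uint8, red, green, blue), "fx", "fy", "cx", "cy" (pixels), "D" ([k1, k2, p1, p2, k3] as OpenCV has them; the pictures are not rectified), "rvec" (rotation vector, rad) and "tvec" (3), from world to camera coordinates, as OpenCV has them. Camera axes: x right, y down, z forward; pixel columns grow to the right and rows downward; lengths in m; the calibration is good to about 2 mm. A picture is of the moment at which its call begins. There is no depth.
- r.finish_job(): hands the job in; it is judged then, once.
Trained networks look in a picture, given as the dict that the camera call returned (one of the last four; its "shot" number tells which), for a name from the list of things; names that differ only in an ending like _2 or _b are one class to them, and where a whole thing is asked for, a point or a joint stands for the part that bears it (a point fixed in the world has none). Each returns a list of dicts, best first, with "confidence" (0 to 1); they miss things now and then, are a little off and sometimes report something else, mostly with a low value. They report only what shows in the picture. A call takes as long as a camera call. They do not tell look-alikes from the thing itself.
- r.find_in(picture, query): "rect" ([left, top, right, bottom] in pixels, round what is visible of it).
- r.cut_out(picture, query): "mask" (420x560 bool, what is visible of it) and "rect" ([left, top, right, bottom] in pixels, round what is visible of it).
The state is a dict: "time_s": time; "joint_positions": joint angles; "qvel": joint speeds; "effort": joint torques, N m; "eef_pos": TCP position; "ee_rot": TCP orientation; "ft_force": force on the tool from outside, world axes, zero at the start; "wrist_torque": the same for the moment, N m; "width": finger opening in m; "grasp_force": force on a finger pad.
Only numpy, scipy, OpenCV 4.12 (cv2) and the standard library are available. Lean on these libraries where they do the work, as an engineer would, in place of code of your own. Each camera call takes 0.05 s, during which the arm holds its last target. There are 200 camera calls.

## Working session

There is one attempt and no reset: what is moved stays moved. The work goes in short steps, Python scripts to look and compute and a shell command to move; the robot and the scene stay as the last step left them, time stands still between calls to the robot, and variables do not carry over. Pictures are saved under pics/ and viewed, at most 14 in all, crops included, and the job is handed in when it is done.

```bash
ls; mkdir -p pics
python3 - <<'E'
from bench import r
import cv2
for n in("scene","top"):
    p=r.capture(n); cv2.imwrite(f"pics/{n}0.png",p["image"][:,:,::-1])
    print(n,p["fx"],p["cx"],p["cy"],p["D"],p["rvec"],p["tvec"])
s=r.read_state();print({k:s[k] for k in("time_s","eef_pos","ee_rot","width","ft_force")})
E
```

```text
pics
scene 484.7382309433127 284.67450865706047 204.88879304819227 [-0.10860518  0.          0.          0.          0.        ] [ 1.8876961   1.37475176 -0.66131513] [-0.16959456 -0.25997846  1.56982197]
top 398.4534113710407 272.28719959454867 209.51704645649397 [-0.07267779  0.          0.          0.          0.        ] [ 2.13167588 -2.12140915  0.18414302] [0.0248269  0.50255892 1.18653973]
{'time_s': 0.1, 'eef_pos': array([ 0.14601047, -0.60767894,  0.40416559]), 'ee_rot': array([-3.11876388e+00, -3.69389531e-01,  1.94269547e-05]), 'width': 0.08525646760436917, 'ft_force': array([ 0.03874976, -0.3906664 ,  0.85988015])}
```

View pics/scene0.png

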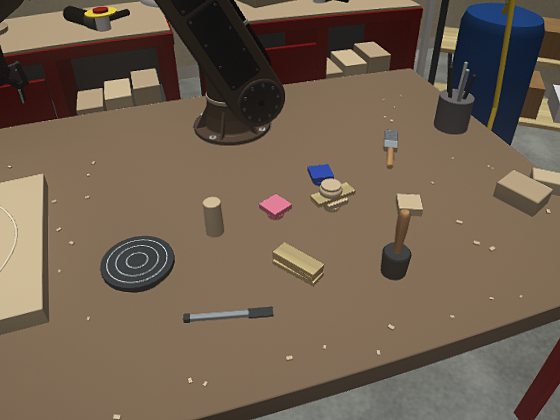

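View pics/top0.png

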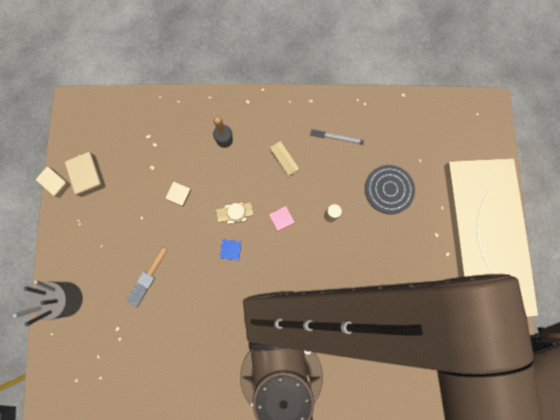

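The capital could be any of three things, by scene pixel: the real one under the packer and base (331,195), the blue one (320,174) or the pink one (275,206). I choose the one at (331,195). For the plinth, top (178,194) fits; the blocks at (83,172) and (52,181) are far off and the wrong size. I'll check this in one close crop.

```bash
cat > h.py <<'E'
import numpy as np, cv2
from scipy.optimize import minimize
from bench import r
def proj(p,X):
    K=np.array([[p["fx"],0,p["cx"]],[0,p["fy"],p["cy"]],[0,0,1.]])
    return cv2.projectPoints(np.asarray(X,float),np.array(p["rvec"],float),np.array(p["tvec"],float),K,np.array(p["D"],float))[0][:,0]
def ray(p,uv,z):
    K=np.array([[p["fx"],0,p["cx"]],[0,p["fy"],p["cy"]],[0,0,1.]])
    n=cv2.undistortPoints(np.array([[uv]],float),K,np.array(p["D"],float))[0,0]
    R=cv2.Rodrigues(np.array(p["rvec"],float))[0]; c=-R.T@np.array(p["tvec"]); d=R.T@np.array([*n,1.])
    return (c+d*(z-c[2])/d[2])[:2]
def box(a,b,z0,z1): return np.array([[x,y,z] for x in(-a/2,a/2) for y in(-b/2,b/2) for z in(z0,z1)])
def cyl(*dz):
    t=np.linspace(0,2*np.pi,40)
    return np.vstack([np.c_[d/2*np.cos(t),d/2*np.sin(t),0*t+z] for d,z in dz])
M=dict(plinth_mid=[box(.06,.06,0,.024)],
 base_mid=[cyl((.05,0),(.058,.006),(.058,.012),(.05,.019),(.049,.026))],
 shaft_mid=[cyl((.044,0),(.04,.09))],
 capital_mid=[box(.058,.058,.021,.036),cyl((.04,0),(.041,.01),(.056,.021))],
 packer_mid=[box(.11,.04,0,.012)], pile_top=[box(.11,.04,0,.036)],
 turntable_top=[cyl((.16,.036),(.16,.030))])
S=4
def sil(p,parts,q,z):
    c,s=np.cos(q[2]),np.sin(q[2]); im=np.zeros((420*S,560*S),np.uint8)
    for P in parts:
        X=P@np.array([[c,s,0],[-s,c,0],[0,0,1]])+[q[0],q[1],z]
        u=(proj(p,X)+.5)*S-.5
        cv2.fillConvexPoly(im,cv2.convexHull(np.round(u*16).astype(np.int32)),255,shift=4)
    return cv2.resize(im,(560,420),interpolation=cv2.INTER_AREA)/255.
def fit(name,views,z,q0,yaw=True):
    "views: list of (picture,mask); returns x,y,yaw of best silhouette"
    def cost(v):
        q=[v[0]/100,v[1]/100,v[2]/3 if yaw else q0[2]]
        e=0
        for p,m in views:
            a=sil(p,M[name],q,z); e+=np.abs(a-m).sum()/m.sum()
        return e/len(views)
    best=None
    for y0 in ([q0[2]+k for k in ((-.5,0,.5) if yaw else (0,))]):
        x0=np.array([q0[0]*100,q0[1]*100,y0*3])
        sx=np.vstack([x0,x0+[.7,0,0],x0+[0,.7,0],x0+[0,0,.7]])
        o=minimize(cost,x0,method="Nelder-Mead",options=dict(initial_simplex=sx,maxiter=120,xatol=.01,fatol=1e-4))
        if best is None or o.fun<best.fun: best=o
    v=best.x; return np.array([v[0]/100,v[1]/100,v[2]/3 if yaw else q0[2]]),best.fun
def mask(p,name,uv=None):
    L=r.cut_out(p,name)
    if uv is not None:
        L=[d for d in L if np.hypot((d["rect"][0]+d["rect"][2])/2-uv[0],(d["rect"][1]+d["rect"][3])/2-uv[1])<18]
    return (L[0]["mask"],L[0]["rect"],L[0]["confidence"]) if L else None
E
python3 - <<'E'
from h import *
T=r.capture("top");C=r.capture("scene")
crop=cv2.hconcat([cv2.resize(C["image"][150:300,190:430],None,fx=2.5,fy=2.5,interpolation=2)]) if 0 else None
a=cv2.resize(C["image"][160:230,250:440],(760,280),interpolation=2);b=cv2.resize(T["image"][170:270,150:350],(760,300),interpolation=2)[:300]
cv2.imwrite("pics/crop1.png",cv2.vconcat([a,b])[:,:,::-1])
for n,ut,uc,z,zc in [("plinth_mid",(178,194),(409,204),0,.012),("shaft_mid",(334,211),(213,217),0,.045),("base_mid",(236,212),(331,187),.048,.06),("packer_mid",(235,213),(333,195),.036,.04),("capital_mid",(235,213),(333,200),0,.03),("pile_top",(284,158),(298,263),0,.02),("turntable_top",(390,189),(137,263),0,.03)]:
    mt,mc=mask(T,n,ut),mask(C,n,uc)
    x0=ray(T,ut,z+zc); v=[(p,m[0]) for p,m in((T,mt),(C,mc)) if m]
    print(n,"init",x0.round(3),[None if m is None else (np.round(m[1]),round(m[2],2),int(m[0].sum())) for m in(mt,mc)])
    if n in("plinth_mid","shaft_mid","base_mid","pile_top","turntable_top"):
        for vv in ([v]+[[k] for k in v]):
            q,e=fit(n,vv,z,[*x0,0.3],yaw=n in("plinth_mid","pile_top")); print("   ",q.round(4),round(e,3))
E
```

```text
plinth_mid init [0.558 0.331] [(array([164., 182., 191., 207.]), 0.92, 395), (array([398., 191., 427., 217.]), 0.81, 460)]
    [0.5575 0.3326 1.14  ] 0.153
    [0.5583 0.3325 1.1762] 0.062
    [0.5551 0.3337 1.0931] 0.217
shaft_mid init [ 0.499 -0.164] [(array([322., 202., 343., 219.]), 0.76, 244), (array([200., 194., 221., 240.]), 0.85, 657)]
    [ 0.4914 -0.1584  0.3   ] 0.071
    [ 0.4914 -0.1588  0.3   ] 0.057
    [ 0.4893 -0.1578  0.3   ] 0.074
base_mid init [0.483 0.133] [(array([227., 202., 245., 220.]), 0.53, 243), (array([320., 179., 343., 197.]), 0.69, 378)]
    [0.4921 0.1387 0.3   ] 0.129
    [0.4929 0.138  0.3   ] 0.196
    [0.4921 0.1388 0.3   ] 0.062
packer_mid init [0.486 0.139] [(array([218., 204., 252., 222.]), 0.57, 219), (array([308., 182., 355., 206.]), 0.57, 359)]
capital_mid init [0.493 0.144] [None, (array([324., 197., 346., 212.]), 0.62, 165)]
pile_top init [ 0.676 -0.01 ] [(array([271., 143., 297., 172.]), 0.61, 510), (array([273., 242., 322., 286.]), 0.81, 1275)]
    [ 0.6728 -0.0093  0.5715] 0.045
    [ 0.6727 -0.0096  0.5794] 0.049
    [ 0.6725 -0.0086  0.5686] 0.035
turntable_top init [ 0.573 -0.346] [(array([366., 169., 412., 216.]), 0.69, 1990), (array([100., 236., 172., 289.]), 0.62, 3356)]
    [ 0.5739 -0.3428  0.3   ] 0.052
    [ 0.5726 -0.3424  0.3   ] 0.029
    [ 0.5792 -0.3432  0.3   ] 0.053
```

View pics/crop1.png

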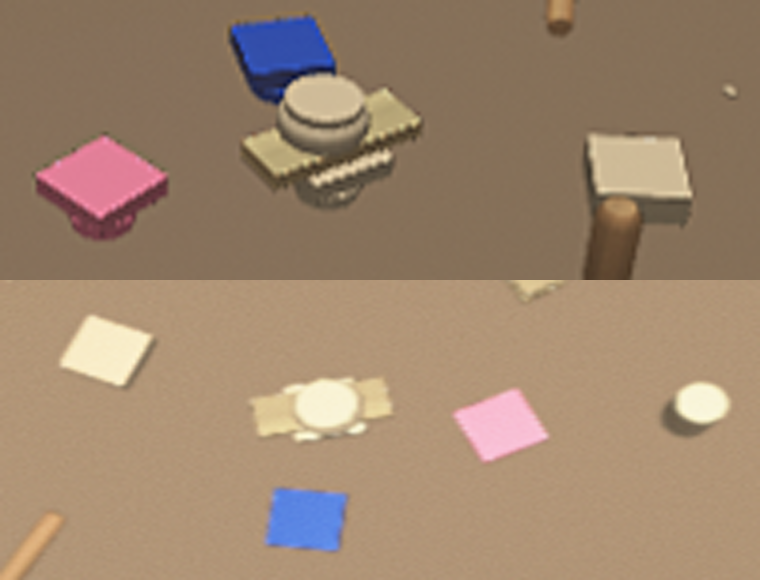

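The crop shows the real capital under the packer and base (crop top half, about (325,190)), next to the blue (280,55) and pink (100,180) look-alikes. The plinth is at crop (640,165).

```bash
cat > d.py <<'E'
import sys,numpy as np
from scipy.spatial.transform import Rotation as Ro
from bench import r
s=r.read_state();p=np.array(s["eef_pos"]);R=Ro.from_rotvec(s["ee_rot"]).as_matrix();phi=np.arctan2(R[1,0],R[0,0])
print("t",round(s["time_s"],1),"pos",p.round(4),"phi",round(phi,3),"tilt",R[:2,2].round(4),"w",round(s["width"],4),"F",np.round(s["ft_force"],1),"g",round(s["grasp_force"],1))
# args: x,y,z,phi waypoints; shifts in tool cm at the phi held on arrival of former point, turn then made in place
for a in sys.argv[1:]:
    x,y,z,f=[float(v) if v!="-" else None for v in a.split(",")]
    t=np.array([p[0] if x is None else x,p[1] if y is None else y,p[2] if z is None else z]);d=t-p;f=phi if f is None else f
    u=np.array([d[0]*np.cos(phi)+d[1]*np.sin(phi),d[0]*np.sin(phi)-d[1]*np.cos(phi),-d[2]])*100
    print("shift cm",u.round(2),"dist",round(np.linalg.norm(u),1)," turn z units",round(np.degrees(phi-f)/6,2)); p,phi=t,f
E
python3 d.py .546,-.308,.37,- .558,.3325,.37,1.176 -,-,.172,-
```

```text
t 0.9 pos [ 0.1461 -0.6077  0.4047] phi 0.236 tilt [ 0.     -0.0001] w 0.0854 F [-0.5 -0.2 -0.7] g 0.0
shift cm [ 45.89 -19.8    3.47] dist 50.1  turn z units 0.0
shift cm [ 16.13 -62.    -0.  ] dist 64.1  turn z units -8.98
shift cm [ 0.   0.  19.8] dist 19.8  turn z units 0.0
```

```bash
python3 -m inch '[[[3.8,-1.65,0.3],[0,0,0]],[[3.8,-1.65,0.3],[0,0,0]],[[3.8,-1.65,0.3],[0,0,0]],[[3.8,-1.65,0.3],[0,0,0]],[[3.8,-1.65,0.3],[0,0,0]],[[3.8,-1.65,0.3],[0,0,0]],[[3.8,-1.65,0.3],[0,0,0]],[[3.8,-1.65,0.3],[0,0,0]],[[3.8,-1.65,0.3],[0,0,0]],[[3.8,-1.65,0.3],[0,0,0]]]' 0 40
python3 -m inch '[[[3.8,-1.65,0.3],[0,0,0]],[[3.8,-1.65,0.2],[0,0,0]],[[1,-4.1,0],[0,0,0]],[[1,-4.1,0],[0,0,0]],[[1,-4.1,0],[0,0,0]],[[1,-4.1,0],[0,0,0]],[[1,-4.1,0],[0,0,0]],[[1,-4.1,0],[0,0,0]],[[1,-4.1,0],[0,0,0]],[[1,-4.1,0],[0,0,0]]]'
python3 -m inch '[[[1.1,-4.1,0],[0,0,0]],[[1.1,-4.1,0],[0,0,0]],[[1.1,-4.1,0],[0,0,0]],[[1.1,-4.1,0],[0,0,0]],[[1.1,-4.1,0],[0,0,0]],[[1.1,-4.1,0],[0,0,0]],[[1.2,-4.1,0],[0,0,0]],[[0,0,0],[0,0,-1]],[[0,0,0],[0,0,-1]],[[0,0,0],[0,0,-1]]]'
python3 -m inch '[[[0,0,0],[0,0,-1]],[[0,0,0],[0,0,-1]],[[0,0,0],[0,0,-1]],[[0,0,0],[0,0,-1]],[[0,0,0],[0,0,-1]],[[0,0,0],[0,0,-1]],[[0,0,0],[0,0,0]],[[0,0,0],[0,0,0]]]'
python3 d.py .558,.3325,.2,1.176 -,-,.172,-
```

```text
time_s: 1.9
eef_pos: [0.4782, -0.3573, 0.3747]
ee_rot: [3.119, 0.369, 0.0]
ft_force: [0.8, -0.1, 0.0]
width: 0.0854
grasp_force: 0.0
time_s: 2.9
eef_pos: [0.5441, 0.0306, 0.3699]
ee_rot: [3.12, 0.369, 0.001]
ft_force: [0.6, 0.2, 0.2]
width: 0.0858
grasp_force: 0.0
time_s: 3.9
eef_pos: [0.5529, 0.3268, 0.3694]
ee_rot: [3.021, 0.861, -0.0]
ft_force: [-0.2, 0.3, 0.2]
width: 0.0851
grasp_force: 0.0
time_s: 4.7
eef_pos: [0.5531, 0.3262, 0.3697]
ee_rot: [2.615, 1.742, -0.0]
ft_force: [0.2, 0.2, -0.3]
width: 0.0858
grasp_force: 0.0
t 4.7 pos [0.5531 0.3262 0.3697] phi 1.175 tilt [ 0.     -0.0001] w 0.0858 F [ 0.2  0.2 -0.3] g 0.0
shift cm [ 0.77  0.21 16.97] dist 17.0  turn z units -0.01
shift cm [0.  0.  2.8] dist 2.8  turn z units 0.0
```

```bash
python3 -m inch '[[[0.77,0.21,3.4],[0,0,0]],[[0,0,4],[0,0,0]],[[0,0,4],[0,0,0]],[[0,0,4],[0,0,0]],[[0,0,2],[0,0,0]],[[0,0,1.2],[0,0,0]],[[0,0,1.17],[0,0,0]],[[0,0,0],[0,0,0]]]'
python3 d.py -,-,.172,-
python3 -m inch '[[[0,0,0],[0,0,0]],[[0,0,0],[0,0,0]],[[0,0,0],[0,0,0]],[[0,0,0],[0,0,0]],[[0,0,0],[0,0,0]],[[0,0,0],[0,0,0]],[[0,0,0],[0,0,0]],[[0,0,0],[0,0,0]],[[0,0,0],[0,0,0]]]' 255 50
python3 -m inch '[[[0,0,-1],[0,0,0]],[[0,0,-2],[0,0,0]],[[0,0,-3],[0,0,0]],[[0,0,-3],[0,0,0]],[[0,0,-3],[0,0,0]],[[0,0,-3],[0,0,0]],[[0,0,-1],[0,0,0]],[[0,0,0],[0,0,0]]]'
python3 d.py .5735,-.3428,.332,- -,-,.225,- -,-,.209,-
```

```text
time_s: 5.5
eef_pos: [0.558, 0.3325, 0.1712]
ee_rot: [-2.613, -1.744, 0.002]
ft_force: [-0.1, -0.5, 0.2]
width: 0.0852
grasp_force: 0.0
t 5.5 pos [0.558  0.3325 0.1712] phi 1.177 tilt [-0.0008 -0.0005] w 0.0852 F [-0.1 -0.5  0.2] g 0.0
shift cm [ 0.    0.   -0.08] dist 0.1  turn z units 0.0
time_s: 6.4
eef_pos: [0.5583, 0.3327, 0.1734]
ee_rot: [2.612, 1.745, 0.003]
ft_force: [-0.6, -0.4, 6.7]
width: 0.0591
grasp_force: 55.2
time_s: 7.2
eef_pos: [0.5579, 0.3325, 0.3335]
ee_rot: [2.612, 1.745, 0.004]
ft_force: [-0.1, -0.1, -1.7]
width: 0.0592
grasp_force: 54.5
t 7.2 pos [0.5579 0.3325 0.3335] phi 1.178 tilt [0.0024 0.001 ] w 0.0592 F [-0.1 -0.1 -1.7] g 54.5
shift cm [-61.8   27.28   0.15] dist 67.5  turn z units 0.0
shift cm [ 0.   0.  10.7] dist 10.7  turn z units 0.0
shift cm [0.  0.  1.6] dist 1.6  turn z units 0.0
```

```bash
python3 -m inch '[[[-2,0.9,0],[0,0,0]],[[-3.8,1.68,0],[0,0,0]],[[-3.8,1.68,0],[0,0,0]],[[-3.8,1.68,0],[0,0,0]],[[-3.8,1.68,0],[0,0,0]],[[-3.8,1.68,0],[0,0,0]],[[-3.8,1.68,0],[0,0,0]],[[-3.8,1.68,0],[0,0,0]],[[-3.8,1.68,0],[0,0,0]],[[-3.8,1.68,0],[0,0,0]]]'
python3 -m inch '[[[-3.8,1.68,0],[0,0,0]],[[-3.8,1.68,0],[0,0,0]],[[-3.8,1.68,0],[0,0,0]],[[-3.8,1.68,0],[0,0,0]],[[-3.8,1.68,0],[0,0,0]],[[-3.8,1.68,0],[0,0,0]],[[-2.8,1.2,0],[0,0,0]],[[0,0,3],[0,0,0]],[[0,0,3],[0,0,0]],[[0,0,0],[0,0,0]]]'
python3 d.py .5735,-.3428,.225,- -,-,.209,-
```

```text
time_s: 8.2
eef_pos: [0.5671, -0.0649, 0.3303]
ee_rot: [-2.61, -1.745, 0.003]
ft_force: [1.2, -0.3, -2.8]
width: 0.0592
grasp_force: 54.4
time_s: 9.2
eef_pos: [0.5727, -0.3426, 0.2664]
ee_rot: [-2.605, -1.74, 0.005]
ft_force: [0.2, 0.8, -1.7]
width: 0.059
grasp_force: 55.1
t 9.2 pos [ 0.5727 -0.3426  0.2664] phi 1.178 tilt [-0.0075  0.0055] w 0.059 F [ 0.2  0.8 -1.7] g 55.1
shift cm [0.01 0.08 4.14] dist 4.1  turn z units 0.0
shift cm [0.  0.  1.6] dist 1.6  turn z units 0.0
```

```bash
python3 -m inch '[[[0,0.08,2.5],[0,0,0]],[[0,0,1.6],[0,0,0]],[[0,0,0.7],[0,0,0]],[[0,0,0.4],[0,0,0]],[[0,0,0],[0,0,0]],[[0,0,0],[0,0,0]]]'
python3 -m inch '[[[0,0,0.15],[0,0,0]],[[0,0,0.15],[0,0,0]],[[0,0,0],[0,0,0]]]'
python3 d.py
```

```text
time_s: 9.8
eef_pos: [0.5748, -0.3432, 0.2208]
ee_rot: [2.611, 1.745, 0.001]
ft_force: [0.4, 0.2, -2.2]
width: 0.059
grasp_force: 55.3
time_s: 10.1
eef_pos: [0.5745, -0.3432, 0.2171]
ee_rot: [2.612, 1.745, 0.0]
ft_force: [-0.7, 0.6, -2.9]
width: 0.0591
grasp_force: 55.3
t 10.1 pos [ 0.5745 -0.3432  0.2171] phi 1.178 tilt [ 0.0001 -0.0001] w 0.0591 F [-0.7  0.6 -2.9] g 55.3
```

```bash
python3 -m inch '[[[0,0,0.3],[0,0,0]],[[0,0,0.3],[0,0,0]],[[0,0,0],[0,0,0]]]'
python3 -m inch '[[[0,0,0.1],[0,0,0]],[[0,0,0.1],[0,0,0]],[[0,0,0],[0,0,0]],[[0,0,0],[0,0,0]]]'
python3 d.py
```

```text
time_s: 10.4
eef_pos: [0.5745, -0.3431, 0.2104]
ee_rot: [-2.611, -1.745, 0.001]
ft_force: [0.5, -0.5, -1.9]
width: 0.0588
grasp_force: 55.3
time_s: 10.8
eef_pos: [0.5746, -0.3432, 0.2094]
ee_rot: [2.612, 1.745, 0.0]
ft_force: [-2.2, 0.5, 3.5]
width: 0.0591
grasp_force: 56.0
t 10.8 pos [ 0.5746 -0.3432  0.2094] phi 1.178 tilt [ 0.0003 -0.0003] w 0.0591 F [-2.2  0.5  3.5] g 56.0
```

```bash
python3 -m inch '[[[0,0,0],[0,0,0]],[[0,0,0],[0,0,0]],[[0,0,0],[0,0,0]],[[0,0,0],[0,0,0]],[[0,0,0],[0,0,0]],[[0,0,-2],[0,0,0]],[[0,0,-3],[0,0,0]],[[0,0,-4],[0,0,0]],[[0,0,-4],[0,0,0]]]' 0
python3 d.py .492,.1385,.335,1.757 -,-,.25,- -,-,.224,-
```

```text
time_s: 11.7
eef_pos: [0.5745, -0.3431, 0.3401]
ee_rot: [-2.611, -1.745, 0.001]
ft_force: [0.7, 0.4, 0.5]
width: 0.0849
grasp_force: 0.0
t 11.7 pos [ 0.5745 -0.3431  0.3401] phi 1.178 tilt [-0.0007  0.0005] w 0.0849 F [0.7 0.4 0.5] g 0.0
shift cm [ 41.34 -26.04   0.51] dist 48.9  turn z units -5.53
shift cm [0.  0.  8.5] dist 8.5  turn z units 0.0
shift cm [0.  0.  2.6] dist 2.6  turn z units 0.0
```

```bash
python3 -m inch '[[[3.44,-2.17,0],[0,0,0]],[[3.44,-2.17,0],[0,0,0]],[[3.44,-2.17,0],[0,0,0]],[[3.44,-2.17,0],[0,0,0]],[[3.44,-2.17,0],[0,0,0]],[[3.44,-2.17,0],[0,0,0]],[[3.44,-2.17,0],[0,0,0]],[[3.44,-2.17,0],[0,0,0]],[[3.44,-2.17,0],[0,0,0]],[[3.44,-2.17,0],[0,0,0]]]'
python3 -m inch '[[[3.44,-2.17,0],[0,0,0]],[[3.44,-2.17,0],[0,0,0]],[[0,0,0],[0,0,-1.1]],[[0,0,0],[0,0,-1.1]],[[0,0,0],[0,0,-1.1]],[[0,0,0],[0,0,-1.1]],[[0,0,0],[0,0,-1.1]],[[0,0,3],[0,0,0]],[[0,0,0],[0,0,0]]]'
python3 d.py .492,.1385,.25,1.757 -,-,.224,-
python3 - <<'E'
from h import *
T=r.capture("top");C=r.capture("scene")
print([ (d["rect"],d["confidence"]) for d in r.cut_out(T,"plinth_mid")])
mt=mask(T,"plinth_mid",(390,189));mc=mask(C,"plinth_mid",(137,253))
for n,z,c in(("top",.036,[mt and (T,mt[0])]),("scene",.036,[mc and (C,mc[0])]),("both",.036,[mt and (T,mt[0]),mc and (C,mc[0])])):
    if None not in c: print(n,fit("plinth_mid",c,z,[.5745,-.343,1.178]))
cv2.imwrite("pics/c2.png",cv2.resize(C["image"][150:300,90:410],(800,375),interpolation=2)[:,:,::-1])
E
```

```text
time_s: 12.7
eef_pos: [0.5051, 0.0592, 0.3392]
ee_rot: [2.612, 1.745, 0.001]
ft_force: [0.5, -0.1, -0.0]
width: 0.0853
grasp_force: 0.0
time_s: 13.6
eef_pos: [0.4913, 0.1377, 0.307]
ee_rot: [-2.007, -2.413, 0.005]
ft_force: [0.6, 0.7, -0.3]
width: 0.0856
grasp_force: 0.0
t 13.6 pos [0.4913 0.1377 0.307 ] phi 1.754 tilt [-0.004  -0.0007] w 0.0856 F [ 0.6  0.7 -0.3] g 0.0
shift cm [0.06 0.08 5.7 ] dist 5.7  turn z units -0.03
shift cm [0.  0.  2.6] dist 2.6  turn z units 0.0
[([379.8, 174.8, 403.9, 202.4], 0.81)]
top (array([ 0.57505852, -0.34490926,  1.15612552]), np.float64(0.13087853323147441))
scene (array([ 0.57522574, -0.3458537 ,  1.21612223]), np.float64(0.04925042549719055))
both (array([ 0.57501631, -0.34563566,  1.20582561]), np.float64(0.09296969939202575))
```

View pics/c2.png

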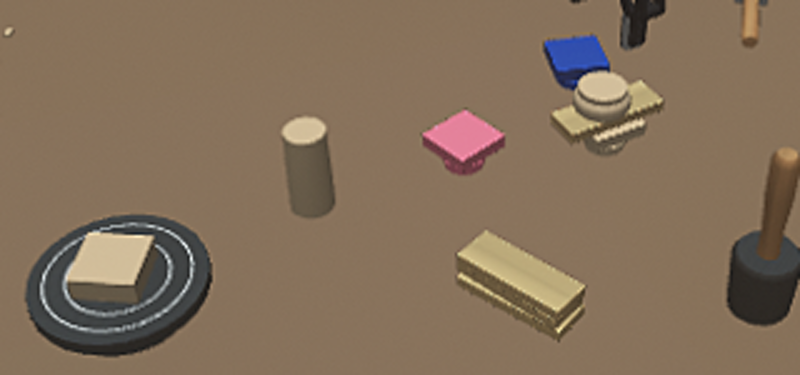

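The picture shows the plinth on the turntable, close to the centre (crop (110,265)). The arm is above the base stack at crop (605,110).

```bash
python3 -m inch '[[[0.06,0.08,3],[0,0,0]],[[0,0,2.7],[0,0,0]],[[0,0,1.6],[0,0,0]],[[0,0,1],[0,0,0]],[[0,0,0],[0,0,0]],[[0,0,0],[0,0,0]]]'
python3 d.py .492,.1385,.224,1.757
```

```text
time_s: 14.45
eef_pos: [0.4928, 0.1386, 0.2267]
ee_rot: [2.008, 2.415, 0.001]
ft_force: [0.4, -0.3, -0.4]
width: 0.0855
grasp_force: 0.0
t 14.4 pos [0.4928 0.1386 0.2267] phi 1.754 tilt [0.0009 0.    ] w 0.0855 F [ 0.4 -0.3 -0.4] g 0.0
shift cm [ 0.   -0.08  0.27] dist 0.3  turn z units -0.03
```

```bash
python3 -m inch '[[[0,-0.08,0.25],[0,0,0]],[[0,0,0],[0,0,0]],[[0,0,0],[0,0,0]],[[0,0,0],[0,0,0]],[[0,0,0],[0,0,0]],[[0,0,0],[0,0,0]],[[0,0,0],[0,0,0]],[[0,0,0],[0,0,0]],[[0,0,0],[0,0,0]]]' 255 30
python3 d.py
python3 -m inch '[[[0,0,-0.3],[0,0,0]],[[0,0,-0.7],[0,0,0]],[[0,0,-1.5],[0,0,0]],[[0,0,-3],[0,0,0]],[[0,0,-3],[0,0,0]],[[0,0,-3],[0,0,0]],[[0,0,0],[0,0,0]]]'
python3 d.py .5738,-.3448,.335,1.178 -,-,.30,-
python3 - <<'E'
from h import *
C=r.capture("scene");cv2.imwrite("pics/c3.png",cv2.resize(C["image"][110:240,240:420],(720,520),interpolation=2)[:,:,::-1])
E
```

```text
time_s: 15.35
eef_pos: [0.4918, 0.1384, 0.2243]
ee_rot: [2.008, 2.415, 0.001]
ft_force: [-1.0, 0.0, 7.7]
width: 0.0561
grasp_force: 30.4
t 15.3 pos [0.4918 0.1384 0.2243] phi 1.754 tilt [0.001  0.0001] w 0.0561 F [-1.   0.   7.7] g 30.4
time_s: 16.05
eef_pos: [0.492, 0.1385, 0.3423]
ee_rot: [2.006, 2.412, 0.007]
ft_force: [1.2, -0.2, -2.5]
width: 0.0557
grasp_force: 32.5
t 16.1 pos [0.492  0.1385 0.3423] phi 1.754 tilt [0.0063 0.0008] w 0.0557 F [ 1.2 -0.2 -2.5] g 32.5
shift cm [-49.01  -0.78   0.73] dist 49.0  turn z units 5.5
shift cm [0.  0.  3.5] dist 3.5  turn z units 0.0
```

View pics/c3.png

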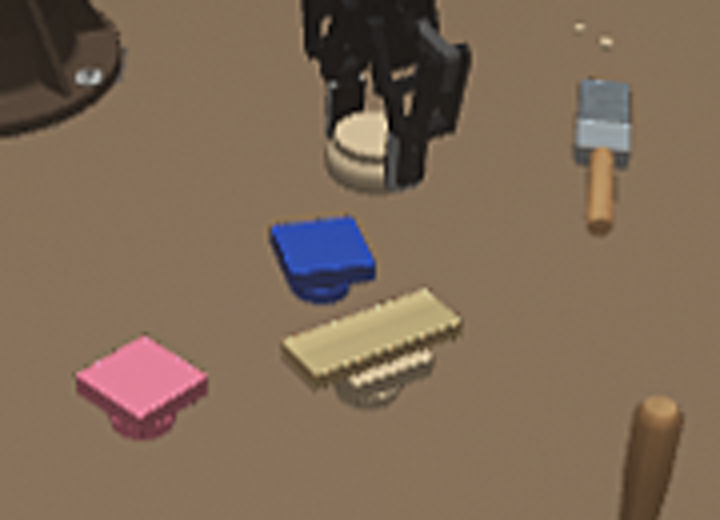

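The base is in the gripper, level, and the packer stayed flat on the capital (crop (370,335)).

```bash
python3 -m inch '[[[-2,0,0],[0,0,0]],[[-3.8,-0.06,0],[0,0,0]],[[-3.8,-0.06,0],[0,0,0]],[[-3.8,-0.06,0],[0,0,0]],[[-3.8,-0.06,0],[0,0,0]],[[-3.8,-0.06,0],[0,0,0]],[[-3.8,-0.06,0],[0,0,0]],[[-3.8,-0.06,0],[0,0,0]],[[-3.8,-0.06,0],[0,0,0]],[[-3.8,-0.06,0],[0,0,0]]]'
python3 -m inch '[[[-3.8,-0.06,0],[0,0,0]],[[-3.8,-0.06,0],[0,0,0]],[[-3.8,-0.06,0],[0,0,0]],[[-1.4,0,0],[0,0,0]],[[0,0,3],[0,0,0]],[[0,0,3],[0,0,0]],[[0,0,2],[0,0,0]],[[0,0,0],[0,0,0]],[[0,0,0],[0,0,0]]]'
python3 d.py .5738,-.3448,.237,-
```

```text
time_s: 17.1
eef_pos: [0.5524, -0.2201, 0.3372]
ee_rot: [-2.008, -2.414, 0.001]
ft_force: [0.4, 0.6, 0.1]
width: 0.0558
grasp_force: 32.5
time_s: 18.0
eef_pos: [0.5742, -0.3444, 0.2583]
ee_rot: [-2.008, -2.415, 0.0]
ft_force: [0.3, -0.0, -1.3]
width: 0.0558
grasp_force: 32.6
t 18.0 pos [ 0.5742 -0.3444  0.2583] phi 1.754 tilt [-0.0009  0.0006] w 0.0558 F [ 0.3 -0.  -1.3] g 32.6
shift cm [-0.03 -0.05  2.13] dist 2.1  turn z units 0.0
```

```bash
python3 -m inch '[[[-0.03,-0.05,1],[0,0,0]],[[0,0,0.6],[0,0,0]],[[0,0,0.3],[0,0,0]],[[0,0,0],[0,0,0]],[[0,0,0],[0,0,0]]]'
python3 -m inch '[[[0,0,0.1],[0,0,0]],[[0,0,0.1],[0,0,0]],[[0,0,0],[0,0,0]],[[0,0,0],[0,0,0]]]'
python3 d.py
```

```text
time_s: 18.5
eef_pos: [0.5737, -0.3451, 0.2397]
ee_rot: [2.008, 2.415, -0.0]
ft_force: [0.3, -0.6, -1.5]
width: 0.0562
grasp_force: 32.6
time_s: 18.9
eef_pos: [0.5736, -0.3451, 0.2376]
ee_rot: [2.009, 2.415, -0.0]
ft_force: [-0.1, 0.8, -0.4]
width: 0.056
grasp_force: 32.6
t 18.9 pos [ 0.5736 -0.3451  0.2376] phi 1.754 tilt [ 0.0001 -0.0001] w 0.056 F [-0.1  0.8 -0.4] g 32.6
```

```bash
python3 -m inch '[[[0,0,0.1],[0,0,0]],[[0,0,0.1],[0,0,0]],[[0,0,0],[0,0,0]],[[0,0,0],[0,0,0]]]'
python3 d.py
```

```text
time_s: 19.3
eef_pos: [0.5737, -0.3451, 0.2365]
ee_rot: [2.008, 2.415, -0.0]
ft_force: [-2.9, 1.4, 7.0]
width: 0.0558
grasp_force: 33.3
t 19.3 pos [ 0.5737 -0.3451  0.2365] phi 1.754 tilt [ 0.0005 -0.0006] w 0.0558 F [-2.9  1.4  7. ] g 33.3
```

```bash
python3 -m inch '[[[0,0,0],[0,0,0]],[[0,0,0],[0,0,0]],[[0,0,0],[0,0,0]],[[0,0,0],[0,0,0]],[[0,0,0],[0,0,0]],[[0,0,-2],[0,0,0]],[[0,0,-3],[0,0,0]],[[0,0,-4],[0,0,0]],[[3.7,0,-0.6],[0,0,0]],[[3.7,0,0],[0,0,0]]]' 0
python3 -m inch '[[[3.7,0,0],[0,0,0]],[[3.7,0,0],[0,0,0]],[[3.7,0,0],[0,0,0]],[[3.7,0,0],[0,0,0]],[[0,0,0],[0,0,0]]]'
python3 - <<'E'
from h import *
T=r.capture("top");C=r.capture("scene")
for n,ut,uc,z,yaw in(("base_mid",(388,186),(137,238),.060,0),("packer_mid",(235,213),(333,195),.036,1.757)):
    mt=mask(T,n,ut);mc=mask(C,n,uc)
    print(n,[m and (np.round(m[1]),round(m[2],2)) for m in(mt,mc)])
    V=[(p,m[0]) for p,m in((T,mt),(C,mc)) if m]; q0=[.574,-.345,0] if n[0]=="b" else [.486,.139,1.757]
    for v in [V]+[[k] for k in V]: print(fit(n,v,z,q0,yaw=n[0]=="p"))
cv2.imwrite("pics/c4.png",cv2.vconcat([cv2.resize(C["image"][160:290,90:370],(800,300),interpolation=2),cv2.resize(T["image"][130:240,200:420],(800,300),interpolation=2)])[:,:,::-1])
E
python3 d.py
```

```text
time_s: 20.3
eef_pos: [0.5598, -0.272, 0.3331]
ee_rot: [2.008, 2.412, 0.001]
ft_force: [0.8, -0.0, -0.9]
width: 0.0853
grasp_force: 0.0
time_s: 20.8
eef_pos: [0.5323, -0.1235, 0.3317]
ee_rot: [-2.004, -2.418, 0.0]
ft_force: [-0.1, -0.3, -0.3]
width: 0.0858
grasp_force: 0.0
base_mid [(array([382., 176., 405., 192.]), 0.77), (array([122., 237., 149., 258.]), 0.72)]
(array([ 0.57412883, -0.3457037 ,  0.        ]), np.float64(0.10432495863050503))
(array([ 0.57435965, -0.34734816,  0.        ]), np.float64(0.07648348813209493))
(array([ 0.57337224, -0.34421943,  0.        ]), np.float64(0.09615807638335798))
packer_mid [(array([229., 204., 251., 215.]), 0.58), (array([310., 179., 354., 208.]), 0.84)]
(array([0.49367808, 0.14343037, 1.80176732]), np.float64(0.7445119828203935))
(array([0.5143906 , 0.13822445, 1.2652557 ]), np.float64(1.3844875881387038))
(array([0.49293438, 0.14475138, 1.80463398]), np.float64(0.052289753110546545))
t 21.1 pos [ 0.5333 -0.1277  0.3314] phi 1.753 tilt [ 0.0001 -0.0002] w 0.0853 F [ 0.1 -0.   1.1] g 0.0
```

View pics/c4.png

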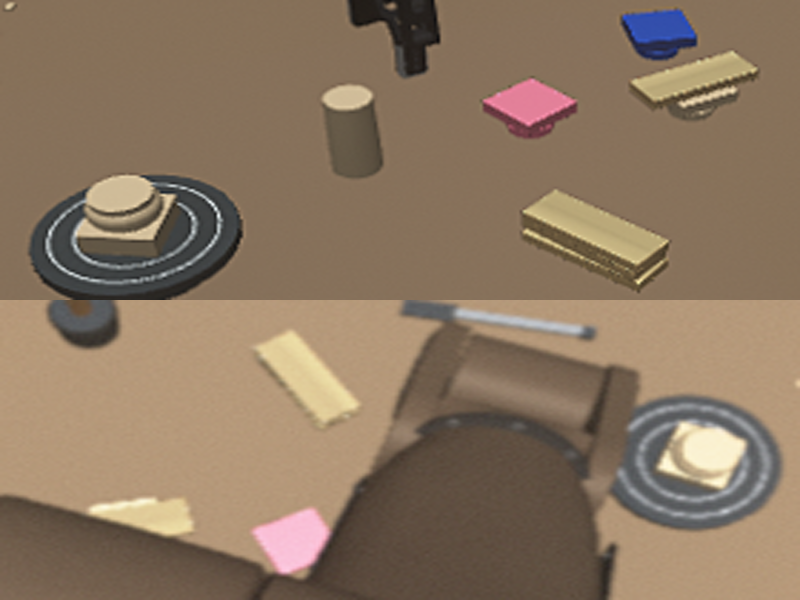

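Base is centred on the plinth (crop (123,200)). The packer lies undisturbed on the capital (crop (695,78)), and the pile is at crop (595,235).

```bash
python3 d.py .493,.144,.33,1.80 -,-,.24,- -,-,.213,-
```

```text
t 21.1 pos [ 0.5333 -0.1277  0.3314] phi 1.753 tilt [ 0.0001 -0.0002] w 0.0853 F [ 0.1 -0.   1.1] g 0.0
shift cm [27.46  0.96  0.14] dist 27.5  turn z units -0.45
shift cm [0. 0. 9.] dist 9.0  turn z units 0.0
shift cm [0.  0.  2.7] dist 2.7  turn z units 0.0
```

```bash
python3 -m inch '[[[3.9,0.13,0],[0,0,0]],[[3.9,0.13,0],[0,0,0]],[[3.9,0.14,0],[0,0,0]],[[3.9,0.14,0],[0,0,0]],[[3.9,0.14,0],[0,0,0]],[[3.9,0.14,0],[0,0,0]],[[3.9,0.14,0],[0,0,0]],[[0,0,4],[0,0,-0.45]],[[0,0,3],[0,0,0]],[[0,0,0],[0,0,0]]]'
python3 -m inch '[[[0,0,1],[0,0,0]],[[0,0,1],[0,0,0]],[[0,0,0],[0,0,0]],[[0,0,0],[0,0,0]],[[0,0,0],[0,0,0]]]'
python3 d.py .493,.144,.213,1.80
```

```text
time_s: 22.1
eef_pos: [0.4926, 0.143, 0.2586]
ee_rot: [-1.949, -2.459, 0.007]
ft_force: [0.1, -0.0, -0.0]
width: 0.0854
grasp_force: 0.0
time_s: 22.6
eef_pos: [0.4929, 0.1433, 0.2421]
ee_rot: [1.951, 2.461, 0.001]
ft_force: [0.3, 0.5, 0.6]
width: 0.0854
grasp_force: 0.0
t 22.6 pos [0.4929 0.1433 0.2421] phi 1.801 tilt [0.001  0.0001] w 0.0854 F [0.3 0.5 0.6] g 0.0
shift cm [0.07 0.02 2.91] dist 2.9  turn z units 0.01
```

```bash
python3 -m inch '[[[0.07,0,1.5],[0,0,0]],[[0,0,0.9],[0,0,0]],[[0,0,0.5],[0,0,0]],[[0,0,0],[0,0,0]],[[0,0,0],[0,0,0]]]'
python3 d.py
python3 -m inch '[[[0,0,0],[0,0,0]],[[0,0,0],[0,0,0]],[[0,0,0],[0,0,0]],[[0,0,0],[0,0,0]],[[0,0,0],[0,0,0]],[[0,0,0],[0,0,0]],[[0,0,0],[0,0,0]],[[0,0,0],[0,0,0]],[[0,0,0],[0,0,0]],[[0,0,0],[0,0,0]]]' 255 20
python3 d.py
```

```text
time_s: 23.1
eef_pos: [0.4927, 0.1441, 0.2127]
ee_rot: [1.951, 2.462, -0.0]
ft_force: [-0.4, 0.5, -0.9]
width: 0.0854
grasp_force: 0.0
t 23.1 pos [0.4927 0.1441 0.2127] phi 1.801 tilt [ 0.0001 -0.0001] w 0.0854 F [-0.4  0.5 -0.9] g 0.0
time_s: 24.1
eef_pos: [0.4927, 0.144, 0.2128]
ee_rot: [1.951, 2.462, 0.0]
ft_force: [-0.9, -0.1, 6.1]
width: 0.0398
grasp_force: 21.2
t 24.1 pos [0.4927 0.144  0.2128] phi 1.801 tilt [ 0.0004 -0.    ] w 0.0398 F [-0.9 -0.1  6.1] g 21.2
```

```bash
python3 -m inch '[[[0,0,-0.3],[0,0,0]],[[0,0,-0.7],[0,0,0]],[[0,0,-2],[0,0,0]],[[0,0,-3],[0,0,0]],[[0,0,-3],[0,0,0]],[[0,0,-1],[0,0,0]],[[0,0,0],[0,0,0]]]'
python3 d.py .6728,-.0093,.31,.5715 -,-,.23,- -,-,.213,-
python3 - <<'E'
from h import *
C=r.capture("scene");cv2.imwrite("pics/c5.png",cv2.resize(C["image"][110:240,240:420],(720,520),interpolation=2)[:,:,::-1])
m=mask(C,"capital_mid",(333,198))
if m: print(m[1],m[2],fit("capital_mid",[(C,m[0])],0,[.4927,.1387,.23]))
E
```

```text
time_s: 24.8
eef_pos: [0.4926, 0.1441, 0.3137]
ee_rot: [1.95, 2.461, 0.003]
ft_force: [-0.7, -0.5, -1.0]
width: 0.0392
grasp_force: 20.6
t 24.8 pos [0.4926 0.1441 0.3137] phi 1.801 tilt [0.0027 0.0003] w 0.0392 F [-0.7 -0.5 -1. ] g 20.6
shift cm [-19.05  14.04   0.37] dist 23.7  turn z units 11.75
shift cm [0. 0. 8.] dist 8.0  turn z units 0.0
shift cm [0.  0.  1.7] dist 1.7  turn z units 0.0
[315.8, 188.8, 346.5, 211.0] 0.77 (array([0.49300189, 0.14556339, 0.21290452]), np.float64(0.06041029128414371))
```

View pics/c5.png

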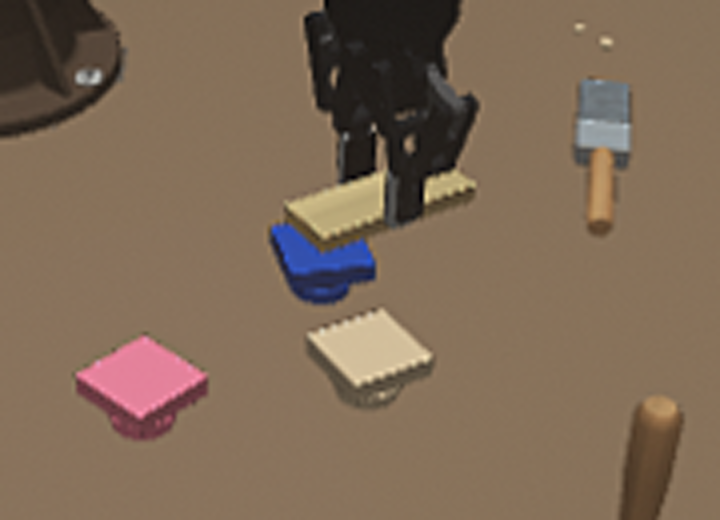

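Packer held level (crop (380,205)); the capital stands free and bare at crop (370,350). Next, the pile.

```bash
python3 -m inch '[[[-2.7,2,0],[0,0,0]],[[-2.7,2,0],[0,0,0]],[[-2.7,2,0],[0,0,0]],[[-2.7,2,0],[0,0,0]],[[-2.7,2,0],[0,0,0]],[[-2.7,2,0],[0,0,0]],[[-2.85,2.04,0],[0,0,0]],[[0,0,0],[0,0,1.3]],[[0,0,0],[0,0,1.3]],[[0,0,0],[0,0,1.3]]]'
python3 -m inch '[[[0,0,0],[0,0,1.3]],[[0,0,0],[0,0,1.3]],[[0,0,0],[0,0,1.3]],[[0,0,0],[0,0,1.3]],[[0,0,0],[0,0,1.3]],[[0,0,0],[0,0,1.35]],[[0,0,3.5],[0,0,0]],[[0,0,3],[0,0,0]],[[0,0,0],[0,0,0]],[[0,0,0],[0,0,0]]]'
python3 d.py .6728,-.0093,.215,.5715
```

```text
time_s: 25.9
eef_pos: [0.6729, -0.0097, 0.31]
ee_rot: [-2.414, -2.007, 0.004]
ft_force: [-0.6, -1.3, -0.2]
width: 0.0392
grasp_force: 20.6
time_s: 26.9
eef_pos: [0.6729, -0.0093, 0.2465]
ee_rot: [-3.014, -0.884, 0.003]
ft_force: [1.2, 0.3, 0.1]
width: 0.0392
grasp_force: 20.6
t 26.9 pos [ 0.6729 -0.0093  0.2465] phi 0.571 tilt [-0.0023  0.0002] w 0.0392 F [1.2 0.3 0.1] g 20.6
shift cm [-0.01 -0.01  3.15] dist 3.1  turn z units -0.01
```

```bash
python3 -m inch '[[[0,0,1.5],[0,0,0]],[[0,0,1],[0,0,0]],[[0,0,0.4],[0,0,0]],[[0,0,0.2],[0,0,0]],[[0,0,0.1],[0,0,0]],[[0,0,0],[0,0,0]],[[0,0,0],[0,0,0]]]'
python3 d.py
```

```text
time_s: 27.6
eef_pos: [0.6729, -0.0093, 0.2159]
ee_rot: [3.014, 0.885, 0.001]
ft_force: [0.2, 0.9, 0.1]
width: 0.0394
grasp_force: 20.6
t 27.6 pos [ 0.6729 -0.0093  0.2159] phi 0.571 tilt [ 0.0006 -0.0002] w 0.0394 F [0.2 0.9 0.1] g 20.6
```

```bash
python3 -m inch '[[[0,0,0.15],[0,0,0]],[[0,0,0.1],[0,0,0]],[[0,0,0],[0,0,0]],[[0,0,0],[0,0,0]]]'
python3 d.py
```

```text
time_s: 28.0
eef_pos: [0.6728, -0.0093, 0.2129]
ee_rot: [3.014, 0.885, -0.0]
ft_force: [0.0, 0.7, -1.0]
width: 0.0391
grasp_force: 20.6
t 28.0 pos [ 0.6728 -0.0093  0.2129] phi 0.571 tilt [-0.0001 -0.0001] w 0.0391 F [ 0.   0.7 -1. ] g 20.6
```

```bash
python3 -m inch '[[[0,0,0.1],[0,0,0]],[[0,0,0.05],[0,0,0]],[[0,0,0],[0,0,0]],[[0,0,0],[0,0,0]]]'
python3 -m inch '[[[0,0,0],[0,0,0]],[[0,0,0],[0,0,0]],[[0,0,0],[0,0,0]],[[0,0,0],[0,0,0]],[[0,0,0],[0,0,0]],[[0,0,-2],[0,0,0]],[[0,0,-3],[0,0,0]],[[0,0,-4],[0,0,0]],[[0,0,-2],[0,0,0]]]' 0
python3 d.py .4914,-.1585,.32,- -,-,.21,-
```

```text
time_s: 28.4
eef_pos: [0.6728, -0.0093, 0.2128]
ee_rot: [3.014, 0.885, 0.001]
ft_force: [-5.0, 0.3, 11.3]
width: 0.0393
grasp_force: 21.8
time_s: 29.3
eef_pos: [0.6731, -0.0093, 0.3246]
ee_rot: [3.013, 0.884, 0.005]
ft_force: [0.7, 1.3, -0.2]
width: 0.0852
grasp_force: 0.0
t 29.3 pos [ 0.6731 -0.0093  0.3246] phi 0.571 tilt [ 0.0033 -0.0004] w 0.0852 F [ 0.7  1.3 -0.2] g 0.0
shift cm [-23.35   2.74   0.46] dist 23.5  turn z units 0.0
shift cm [ 0.  0. 11.] dist 11.0  turn z units 0.0
```

```bash
python3 -m inch '[[[-3.9,0.46,0],[0,0,0]],[[-3.9,0.46,0],[0,0,0]],[[-3.9,0.46,0],[0,0,0]],[[-3.9,0.46,0],[0,0,0]],[[-3.9,0.45,0],[0,0,0]],[[-3.85,0.45,0],[0,0,0]],[[0,0,0],[0,0,0]],[[0,0,0],[0,0,0]]]'
python3 d.py .4914,-.1585,.21,-
python3 - <<'E'
from h import *
T=r.capture("top");C=r.capture("scene")
mt=mask(T,"packer_mid",(284,158));mc=mask(C,"packer_mid",(298,255))
for p,m in((T,mt),(C,mc)):
    if m: print(m[1],m[2],fit("packer_mid",[(p,m[0])],.036,[.673,-.009,.57]))
a=cv2.resize(C["image"][150:290,100:340],(800,467),interpolation=2);cv2.imwrite("pics/c6.png",a[:,:,::-1])
E
```

```text
time_s: 30.1
eef_pos: [0.4911, -0.1591, 0.3218]
ee_rot: [3.015, 0.882, 0.001]
ft_force: [0.2, 0.0, -0.7]
width: 0.0857
grasp_force: 0.0
t 30.1 pos [ 0.4911 -0.1591  0.3218] phi 0.569 tilt [ 0.0007 -0.0003] w 0.0857 F [ 0.2  0.  -0.7] g 0.0
shift cm [ 0.06 -0.03 11.18] dist 11.2  turn z units 0.0
[271.7, 139.4, 298.2, 173.1] 0.82 (array([ 0.67470443, -0.01192154,  0.58026973]), np.float64(0.07466878643349233))
[272.6, 239.4, 325.5, 279.1] 0.85 (array([ 0.6743771 , -0.01032606,  0.57360715]), np.float64(0.06446136101499424))
```

View pics/c6.png

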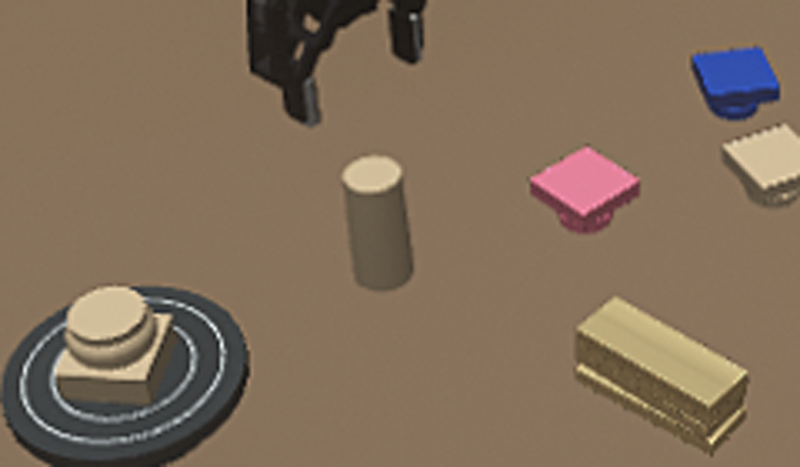

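The packer lies square on the pile (crop (660,350)), and the gripper hangs above the shaft (crop (375,225)).

```bash
python3 -m inch '[[[0.06,-0.03,3],[0,0,0]],[[0,0,3],[0,0,0]],[[0,0,3],[0,0,0]],[[0,0,1.5],[0,0,0]],[[0,0,0.7],[0,0,0]],[[0,0,0],[0,0,0]]]'
python3 -m inch '[[[0,0,0],[0,0,0]],[[0,0,0],[0,0,0]],[[0,0,0],[0,0,0]],[[0,0,0],[0,0,0]],[[0,0,0],[0,0,0]],[[0,0,0],[0,0,0]],[[0,0,0],[0,0,0]],[[0,0,0],[0,0,0]],[[0,0,0],[0,0,0]],[[0,0,0],[0,0,0]]]' 255 50
python3 d.py
python3 -m inch '[[[0,0,-0.3],[0,0,0]],[[0,0,-1],[0,0,0]],[[0,0,-2],[0,0,0]],[[0,0,-3],[0,0,0]],[[0,0,-3],[0,0,0]],[[0,0,-3],[0,0,0]],[[0,0,-2],[0,0,0]],[[0,0,0],[0,0,0]],[[0,0,0],[0,0,0]]]'
python3 d.py .574,-.3455,.35,- -,-,.30,-
python3 - <<'E'
from h import *
C=r.capture("scene")
L=r.cut_out(C,"shaft_mid");print([(np.round(d["rect"]),d["confidence"]) for d in L[:3]])
q=proj(C,[[.4914,-.1585,.145+.045]]);print(q)
a=cv2.resize(C["image"][100:280,100:340],(800,600),interpolation=2);cv2.imwrite("pics/c7.png",a[:,:,::-1])
E
```

```text
time_s: 30.9
eef_pos: [0.4919, -0.1576, 0.2088]
ee_rot: [-3.013, -0.886, 0.002]
ft_force: [-0.6, 0.5, 0.7]
width: 0.0854
grasp_force: 0.0
time_s: 31.9
eef_pos: [0.4916, -0.1579, 0.2106]
ee_rot: [3.014, 0.884, 0.002]
ft_force: [-1.4, 2.7, 8.8]
width: 0.0405
grasp_force: 49.9
t 31.9 pos [ 0.4916 -0.1579  0.2106] phi 0.571 tilt [ 0.0013 -0.0006] w 0.0405 F [-1.4  2.7  8.8] g 49.9
time_s: 32.8
eef_pos: [0.4912, -0.1578, 0.3524]
ee_rot: [3.014, 0.885, 0.0]
ft_force: [0.3, -0.1, -1.8]
width: 0.0404
grasp_force: 51.0
t 32.8 pos [ 0.4912 -0.1578  0.3524] phi 0.571 tilt [ 0.0003 -0.0003] w 0.0404 F [ 0.3 -0.1 -1.8] g 51.0
shift cm [-3.17 20.27  0.24] dist 20.5  turn z units 0.0
shift cm [0. 0. 5.] dist 5.0  turn z units 0.0
[(array([198., 144., 215., 192.]), 0.96)]
[[206.31460844 165.46801608]]
```

View pics/c7.png

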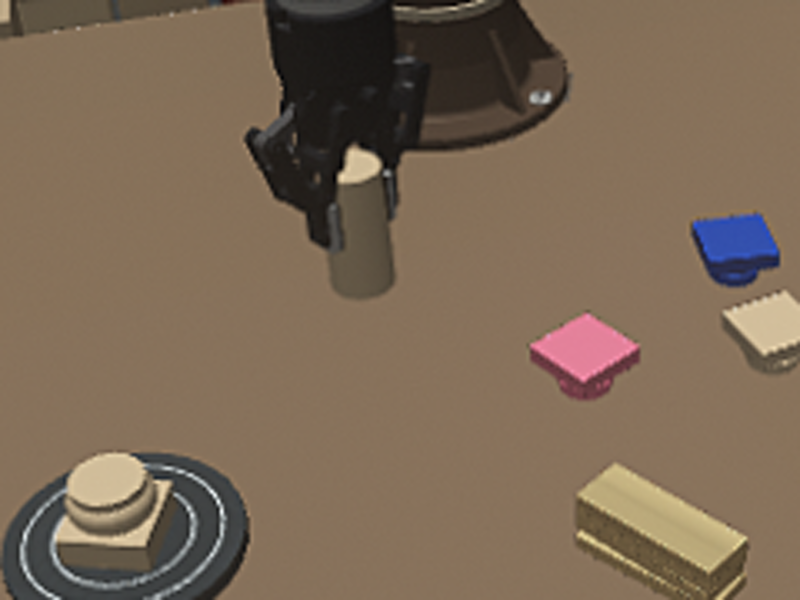

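The shaft hangs upright in the gripper (crop (360,225)); base and plinth are unchanged.

```bash
python3 -m inch '[[[-0.3,2,0],[0,0,0]],[[-0.5,3.4,0],[0,0,0]],[[-0.6,3.7,0],[0,0,0]],[[-0.6,3.7,0],[0,0,0]],[[-0.6,3.7,0],[0,0,0]],[[-0.4,2.7,0],[0,0,0]],[[-0.15,1,0],[0,0,0]],[[0,0,0],[0,0,0]],[[0,0,2],[0,0,0]],[[0,0,0],[0,0,0]]]'
python3 d.py .574,-.345,.298,-
```

```text
time_s: 33.9
eef_pos: [0.5735, -0.3436, 0.3299]
ee_rot: [-3.01, -0.884, 0.005]
ft_force: [-0.3, 0.3, -2.9]
width: 0.0401
grasp_force: 51.1
t 33.9 pos [ 0.5735 -0.3436  0.3299] phi 0.572 tilt [-0.0042  0.0032] w 0.0401 F [-0.3  0.3 -2.9] g 51.1
shift cm [-0.04  0.14  3.19] dist 3.2  turn z units 0.0
```

```bash
python3 -m inch '[[[-0.04,0.14,1.5],[0,0,0]],[[0,0,0.9],[0,0,0]],[[0,0,0.5],[0,0,0]],[[0,0,0],[0,0,0]],[[0,0,0],[0,0,0]]]'
python3 d.py .574,-.345,.2966,-
python3 -m inch '[[[0,0,0.1],[0,0,0]],[[0,0,0.1],[0,0,0]],[[0,0,0],[0,0,0]],[[0,0,0],[0,0,0]]]'
python3 d.py .574,-.345,.2966,-
```

```text
time_s: 34.4
eef_pos: [0.5747, -0.3464, 0.3037]
ee_rot: [3.014, 0.885, 0.0]
ft_force: [1.2, 0.3, -1.6]
width: 0.0406
grasp_force: 51.2
t 34.4 pos [ 0.5747 -0.3464  0.3037] phi 0.571 tilt [ 0.0002 -0.0003] w 0.0406 F [ 1.2  0.3 -1.6] g 51.2
shift cm [ 0.02 -0.15  0.71] dist 0.7  turn z units 0.0
time_s: 34.8
eef_pos: [0.5746, -0.3464, 0.3016]
ee_rot: [3.014, 0.885, 0.0]
ft_force: [0.5, 0.5, -1.6]
width: 0.0406
grasp_force: 51.2
t 34.8 pos [ 0.5746 -0.3464  0.3016] phi 0.571 tilt [ 0.0002 -0.0002] w 0.0406 F [ 0.5  0.5 -1.6] g 51.2
shift cm [ 0.02 -0.15  0.5 ] dist 0.5  turn z units 0.0
```

```bash
python3 -m inch '[[[0,-0.13,0.15],[0,0,0]],[[0,0,0.15],[0,0,0]],[[0,0,0.1],[0,0,0]],[[0,0,0],[0,0,0]],[[0,0,0],[0,0,0]]]'
python3 d.py .574,-.345,.2966,-
python3 -m inch '[[[0,0,0.05],[0,0,0]],[[0,0,0.05],[0,0,0]],[[0,0,0],[0,0,0]],[[0,0,0],[0,0,0]]]'
python3 d.py .574,-.345,.2966,-
```

```text
time_s: 35.3
eef_pos: [0.5739, -0.3453, 0.2975]
ee_rot: [3.014, 0.885, 0.0]
ft_force: [0.2, 0.4, -3.4]
width: 0.0406
grasp_force: 51.2
t 35.3 pos [ 0.5739 -0.3453  0.2975] phi 0.571 tilt [ 0.     -0.0001] w 0.0406 F [ 0.2  0.4 -3.4] g 51.2
shift cm [ 0.02 -0.02  0.09] dist 0.1  turn z units 0.0
time_s: 35.7
eef_pos: [0.5739, -0.3453, 0.2967]
ee_rot: [3.014, 0.885, 0.0]
ft_force: [0.9, 0.5, 0.2]
width: 0.0408
grasp_force: 51.4
t 35.7 pos [ 0.5739 -0.3453  0.2967] phi 0.571 tilt [ 0.0003 -0.0003] w 0.0408 F [0.9 0.5 0.2] g 51.4
shift cm [ 0.02 -0.02  0.01] dist 0.0  turn z units 0.0
```

```bash
python3 -m inch '[[[0,0,0.05],[0,0,0]],[[0,0,0],[0,0,0]],[[0,0,0],[0,0,0]]]'
python3 -m inch '[[[0,0,0],[0,0,0]],[[0,0,0],[0,0,0]],[[0,0,0],[0,0,0]],[[0,0,0],[0,0,0]],[[0,0,0],[0,0,0]],[[0,0,0],[0,0,0]],[[0,0,-2],[0,0,0]],[[0,0,-3],[0,0,0]],[[0,0,-4],[0,0,0]],[[0,0,-2],[0,0,0]]]' 0
python3 d.py .51,.05,.40,1.784 .493,.1456,.33,- -,-,.1875,-
```

```text
time_s: 36.0
eef_pos: [0.5739, -0.3452, 0.2966]
ee_rot: [3.014, 0.884, 0.001]
ft_force: [-3.1, 1.6, 6.3]
width: 0.0402
grasp_force: 51.9
time_s: 37.0
eef_pos: [0.574, -0.3453, 0.4094]
ee_rot: [3.012, 0.884, 0.003]
ft_force: [0.3, -0.2, 0.3]
width: 0.0853
grasp_force: 0.0
t 37.0 pos [ 0.574  -0.3453  0.4094] phi 0.571 tilt [ 0.003  -0.0023] w 0.0853 F [ 0.3 -0.2  0.3] g 0.0
shift cm [ 15.98 -36.71   0.94] dist 40.1  turn z units -11.58
shift cm [9.7  0.36 7.  ] dist 12.0  turn z units 0.0
shift cm [ 0.    0.   14.25] dist 14.3  turn z units 0.0
```

```bash
python3 -m inch '[[[1.6,-3.67,0],[0,0,0]],[[1.6,-3.67,0],[0,0,0]],[[1.6,-3.67,0],[0,0,0]],[[1.6,-3.67,0],[0,0,0]],[[1.6,-3.67,0],[0,0,0]],[[1.6,-3.67,0],[0,0,0]],[[1.6,-3.67,0],[0,0,0]],[[1.6,-3.67,0],[0,0,0]],[[1.6,-3.67,0],[0,0,0]],[[1.6,-3.67,0],[0,0,0]]]'
python3 -m inch '[[[0,0,0],[0,0,-1.3]],[[0,0,0],[0,0,-1.3]],[[0,0,0],[0,0,-1.3]],[[0,0,0],[0,0,-1.3]],[[0,0,0],[0,0,-1.3]],[[0,0,0],[0,0,-1.3]],[[0,0,0],[0,0,-1.3]],[[0,0,0],[0,0,-1.3]],[[0,0,0],[0,0,-1.2]],[[0,0,0],[0,0,0]]]'
python3 - <<'E'
from h import *
T=r.capture("top");C=r.capture("scene")
for n,ut,uc,z,q0 in(("shaft_mid",None,(130,210),.086,[.574,-.345,0]),("capital_mid",(236,213),(332,198),0,[.493,.1456,.22]),("base_mid",None,(137,245),.06,[.574,-.345,0])):
    for p,m,nm in((T,mask(T,n,ut or proj(T,[[.574,-.345,.13]])[0]),"top"),(C,mask(C,n,uc),"scene")):
        if m: print(n,nm,np.round(m[1]),round(m[2],2),fit(n,[(p,m[0])],z,q0,yaw=n[0]=="c"))
a=cv2.resize(C["image"][150:300,90:290],(800,600),interpolation=2);cv2.imwrite("pics/c8.png",a[:,:,::-1])
E
python3 d.py .493,.1456,.33,1.784 -,-,.1875,-
```

```text
time_s: 38.0
eef_pos: [0.5096, 0.0515, 0.4062]
ee_rot: [3.014, 0.884, 0.001]
ft_force: [1.1, -0.8, -0.2]
width: 0.0856
grasp_force: 0.0
time_s: 39.0
eef_pos: [0.5102, 0.05, 0.4061]
ee_rot: [1.968, 2.449, 0.0]
ft_force: [-0.6, -0.7, 0.1]
width: 0.0855
grasp_force: 0.0
shaft_mid top [389. 170. 415. 189.] 0.54 (array([ 0.57569194, -0.34584254,  0.        ]), np.float64(0.11676112305387272))
base_mid top [365. 165. 414. 216.] 0.52 (array([ 0.58144223, -0.28194462,  0.        ]), np.float64(0.8183864607295432))
base_mid scene [121. 240. 149. 260.] 0.87 (array([ 0.57815138, -0.34440074,  0.        ]), np.float64(0.8033042846768337))
t 39.4 pos [0.5102 0.05   0.406 ] phi 1.785 tilt [ 0.     -0.0001] w 0.0854 F [-0.   0.   0.1] g 0.0
shift cm [9.71 0.35 7.6 ] dist 12.3  turn z units 0.01
shift cm [ 0.    0.   14.25] dist 14.3  turn z units 0.0
```

View pics/c8.png

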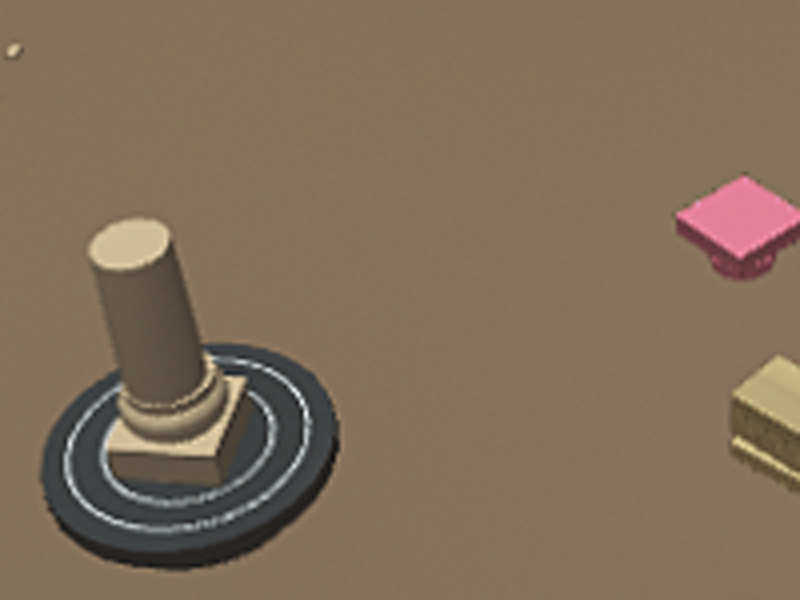

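The column stands straight: the shaft (crop (145,310)) is centred on the base and plinth. Now for the capital.

```bash
python3 -m inch '[[[3.3,0.12,2.5],[0,0,0]],[[3.3,0.12,2.5],[0,0,0]],[[3.1,0.11,2.6],[0,0,0]],[[0,0,3],[0,0,0]],[[0,0,4],[0,0,0]],[[0,0,3.5],[0,0,0]],[[0,0,0],[0,0,0]],[[0,0,0],[0,0,0]]]'
python3 d.py .493,.1456,.1875,1.784
python3 - <<'E'
from h import *
C=r.capture("scene")
print([(np.round(d["rect"]),round(d["confidence"],2)) for d in r.cut_out(C,"capital_mid")])
print(proj(C,[[.493,.1456,.018]]))
a=cv2.resize(C["image"][140:240,240:400],(800,500),interpolation=2);cv2.imwrite("pics/c9.png",a[:,:,::-1])
E
```

```text
time_s: 40.2
eef_pos: [0.4932, 0.1455, 0.2253]
ee_rot: [-1.971, -2.446, 0.001]
ft_force: [0.7, 0.4, 0.6]
width: 0.0857
grasp_force: 0.0
t 40.2 pos [0.4932 0.1455 0.2253] phi 1.785 tilt [-0.0009 -0.0002] w 0.0857 F [0.7 0.4 0.6] g 0.0
shift cm [ 0.01 -0.02  3.78] dist 3.8  turn z units 0.01
[(array([314., 188., 348., 211.]), 0.75), (array([307., 166., 336., 188.]), 0.66), (array([261., 196., 292., 218.]), 0.65)]
[[332.06416643 201.42395523]]
```

View pics/c9.png

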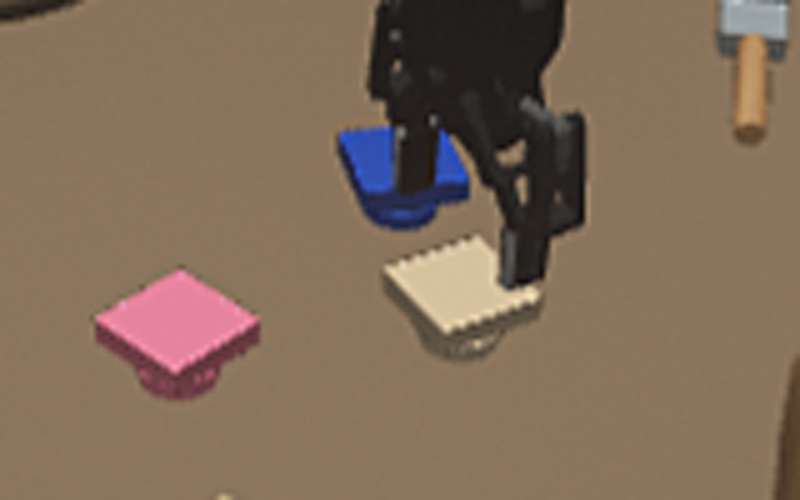

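The fingers straddle the pale capital (crop (465,290)); blue (400,180) and pink (180,330) are clear.

```bash
python3 -m inch '[[[0,0,2],[0,0,0]],[[0,0,1.2],[0,0,0]],[[0,0,0.6],[0,0,0]],[[0,0,0],[0,0,0]],[[0,0,0],[0,0,0]]]'
python3 d.py
python3 -m inch '[[[0,0,0],[0,0,0]],[[0,0,0],[0,0,0]],[[0,0,0],[0,0,0]],[[0,0,0],[0,0,0]],[[0,0,0],[0,0,0]],[[0,0,0],[0,0,0]],[[0,0,0],[0,0,0]],[[0,0,0],[0,0,0]],[[0,0,0],[0,0,0]]]' 255 40
python3 d.py
python3 -m inch '[[[0,0,-0.3],[0,0,0]],[[0,0,-1],[0,0,0]],[[0,0,-2],[0,0,0]],[[0,0,-4],[0,0,0]],[[0,0,-4],[0,0,0]],[[0,0,-4],[0,0,0]],[[0,0,-4],[0,0,0]],[[0,0,-2],[0,0,0]],[[0,0,-1],[0,0,0]],[[0,0,0],[0,0,0]]]'
python3 d.py .574,-.3455,.41,1.178
```

```text
time_s: 40.8
eef_pos: [0.4931, 0.1456, 0.1875]
ee_rot: [1.97, 2.447, 0.0]
ft_force: [-1.1, 0.6, 0.1]
width: 0.0856
grasp_force: 0.0
t 40.8 pos [0.4931 0.1456 0.1875] phi 1.786 tilt [ 0.0005 -0.    ] w 0.0856 F [-1.1  0.6  0.1] g 0.0
time_s: 41.7
eef_pos: [0.493, 0.1455, 0.1876]
ee_rot: [1.97, 2.446, 0.001]
ft_force: [-0.4, 0.6, 6.1]
width: 0.0572
grasp_force: 41.9
t 41.7 pos [0.493  0.1455 0.1876] phi 1.786 tilt [0.0009 0.0001] w 0.0572 F [-0.4  0.6  6.1] g 41.9
time_s: 42.7
eef_pos: [0.4926, 0.1455, 0.411]
ee_rot: [1.97, 2.446, 0.002]
ft_force: [-0.8, 0.1, -2.3]
width: 0.057
grasp_force: 43.3
t 42.7 pos [0.4926 0.1455 0.411 ] phi 1.786 tilt [0.0019 0.0002] w 0.057 F [-0.8  0.1 -2.3] g 43.3
shift cm [-49.7   -2.52   0.1 ] dist 49.8  turn z units 5.8
```

```bash
python3 -m inch '[[[-2,-0.1,0],[0,0,0]],[[-3.9,-0.2,0],[0,0,0]],[[-3.9,-0.2,0],[0,0,0]],[[-3.9,-0.2,0],[0,0,0]],[[-3.9,-0.2,0],[0,0,0]],[[-3.9,-0.2,0],[0,0,0]],[[-3.9,-0.2,0],[0,0,0]],[[-3.9,-0.2,0],[0,0,0]],[[-3.9,-0.2,0],[0,0,0]],[[-3.9,-0.2,0],[0,0,0]]]'
python3 -m inch '[[[-3.9,-0.2,0],[0,0,0]],[[0,0,0],[0,0,1.2]],[[0,0,0],[0,0,1.2]],[[0,0,0],[0,0,1.2]],[[0,0,0],[0,0,1.2]],[[0,0,0],[0,0,1]],[[0,0,0],[0,0,0]],[[0,0,0],[0,0,0]]]'
python3 d.py .574,-.3455,.41,1.178 -,-,.365,-
python3 - <<'E'
from h import *
s=r.read_state();e=s["eef_pos"];C=r.capture("scene");T=r.capture("top")
z=e[2]-.1876
for p in(C,T):
    uv=proj(p,[[e[0],e[1],z+.02]])[0];m=mask(p,"capital_mid",uv)
    if m: print(uv.round(),np.round(m[1]),round(m[2],2),fit("capital_mid",[(p,m[0])],z,[e[0],e[1],1.178],yaw=False),e)
E
```

```text
time_s: 43.7
eef_pos: [0.5534, -0.2227, 0.4081]
ee_rot: [-1.969, -2.444, 0.001]
ft_force: [0.6, 0.1, -1.3]
width: 0.0567
grasp_force: 43.3
time_s: 44.5
eef_pos: [0.5598, -0.2596, 0.4087]
ee_rot: [-2.608, -1.749, 0.001]
ft_force: [0.8, -0.8, -0.9]
width: 0.0569
grasp_force: 43.2
t 44.5 pos [ 0.5598 -0.2596  0.4087] phi 1.181 tilt [-0.0017  0.001 ] w 0.0569 F [ 0.8 -0.8 -0.9] g 43.2
shift cm [-7.41  4.57 -0.13] dist 8.7  turn z units 0.03
shift cm [0.  0.  4.5] dist 4.5  turn z units 0.0
[159. 172.] [138. 156. 175. 190.] 0.58 (array([ 0.56225044, -0.26086551,  1.178     ]), np.float64(0.6494896085775134)) [ 0.55983603 -0.25955208  0.40873488]
```

```bash
python3 -m inch '[[[-2,1.25,0],[0,0,0]],[[-3,1.85,0],[0,0,0]],[[-1.7,1,0],[0,0,0]],[[-0.7,0.45,0],[0,0,0]],[[0,0,0],[0,0,0]],[[0,0,1.5],[0,0,0]],[[0,0,1],[0,0,0]],[[0,0,0],[0,0,0]],[[0,0,0],[0,0,0]]]'
python3 d.py .574,-.3455,.3636,1.178
```

```text
time_s: 45.6
eef_pos: [0.5737, -0.3448, 0.3852]
ee_rot: [-2.611, -1.746, 0.0]
ft_force: [0.2, 0.4, -0.5]
width: 0.0571
grasp_force: 43.3
t 45.6 pos [ 0.5737 -0.3448  0.3852] phi 1.179 tilt [-0.0002  0.0001] w 0.0571 F [ 0.2  0.4 -0.5] g 43.3
shift cm [-0.06  0.05  2.16] dist 2.2  turn z units 0.01
```

```bash
python3 -m inch '[[[-0.05,0.05,0.8],[0,0,0]],[[0,0,0.6],[0,0,0]],[[0,0,0.3],[0,0,0]],[[0,0,0.2],[0,0,0]],[[0,0,0],[0,0,0]],[[0,0,0],[0,0,0]]]'
python3 d.py .574,-.3455,.3636,1.178
python3 -m inch '[[[0,0,0.1],[0,0,0]],[[0,0,0.05],[0,0,0]],[[0,0,0],[0,0,0]],[[0,0,0],[0,0,0]]]'
python3 d.py .574,-.3455,.3636,1.178
```

```text
time_s: 46.2
eef_pos: [0.5739, -0.346, 0.3661]
ee_rot: [2.612, 1.745, 0.0]
ft_force: [1.4, 0.1, -0.6]
width: 0.057
grasp_force: 43.3
t 46.2 pos [ 0.5739 -0.346   0.3661] phi 1.178 tilt [ 0.0002 -0.0002] w 0.057 F [ 1.4  0.1 -0.6] g 43.3
shift cm [ 0.05 -0.01  0.25] dist 0.3  turn z units 0.0
time_s: 46.6
eef_pos: [0.5738, -0.3459, 0.3646]
ee_rot: [2.612, 1.746, -0.0]
ft_force: [1.5, 1.2, -1.6]
width: 0.0574
grasp_force: 43.3
t 46.6 pos [ 0.5738 -0.3459  0.3646] phi 1.178 tilt [ 0.0001 -0.0001] w 0.0574 F [ 1.5  1.2 -1.6] g 43.3
shift cm [ 0.05 -0.    0.1 ] dist 0.1  turn z units 0.0
```

```bash
python3 -m inch '[[[0,0,0.08],[0,0,0]],[[0,0,0.07],[0,0,0]],[[0,0,0],[0,0,0]],[[0,0,0],[0,0,0]]]'
python3 d.py .574,-.3455,.3636,1.178
```

```text
time_s: 47.0
eef_pos: [0.5738, -0.3459, 0.3637]
ee_rot: [2.611, 1.745, 0.0]
ft_force: [-1.0, 0.6, 5.7]
width: 0.0572
grasp_force: 43.9
t 47.0 pos [ 0.5738 -0.3459  0.3637] phi 1.178 tilt [ 0.0007 -0.0006] w 0.0572 F [-1.   0.6  5.7] g 43.9
shift cm [ 0.05 -0.    0.01] dist 0.0  turn z units 0.0
```

```bash
python3 -m inch '[[[0,0,0],[0,0,0]],[[0,0,0],[0,0,0]],[[0,0,0],[0,0,0]],[[0,0,0],[0,0,0]],[[0,0,0],[0,0,0]],[[0,0,0],[0,0,0]],[[0,0,-1],[0,0,0]],[[0,0,-2],[0,0,0]],[[0,0,-3],[0,0,0]],[[0,0,-3],[0,0,0]]]' 0
python3 -m inch '[[[3.5,-1.4,0],[0,0,0]],[[3.5,-1.4,0],[0,0,0]],[[3.5,-1.4,0],[0,0,0]],[[3.5,-1.4,0],[0,0,0]],[[3.5,-1.4,0],[0,0,0]],[[3.5,-1.4,0],[0,0,0]],[[3.5,-1.4,0],[0,0,0]],[[0,0,0],[0,0,0]]]'
python3 d.py
python3 - <<'E'
from h import *
C=r.capture("scene");T=r.capture("top")
for n,z in(("capital_mid",.176),("shaft_mid",.086),("plinth_mid",.036)):
    for p,nm in((C,"scene"),(T,"top")):
        m=mask(p,n,proj(p,[[.574,-.345,z+.02]])[0])
        if m: print(n,nm,np.round(m[1]),round(m[2],2),fit(n,[(p,m[0])],z,[.574,-.345,1.178],yaw=n[0]!="s"))
a=cv2.hconcat([cv2.resize(C["image"][140:300,90:250],(400,400),interpolation=2),cv2.resize(T["image"][140:240,340:440],(400,400),interpolation=2)]);cv2.imwrite("pics/c10.png",a[:,:,::-1])
E
```

```text
time_s: 48.0
eef_pos: [0.5737, -0.3459, 0.4547]
ee_rot: [2.612, 1.746, -0.0]
ft_force: [-0.5, -0.6, 0.2]
width: 0.0853
grasp_force: 0.0
time_s: 48.8
eef_pos: [0.5767, -0.0785, 0.4541]
ee_rot: [2.609, 1.75, 0.002]
ft_force: [-0.6, -1.1, 0.2]
width: 0.0852
grasp_force: 0.0
t 48.8 pos [ 0.5767 -0.0785  0.4541] phi 1.182 tilt [0.0009 0.0003] w 0.0852 F [-0.6 -1.1  0.2] g 0.0
capital_mid scene [ 98. 189. 136. 217.] 0.97 (array([ 0.57349454, -0.34724709,  1.14414684]), np.float64(0.07981740343905959))
capital_mid top [396. 161. 423. 187.] 0.88 (array([ 0.57559366, -0.34770856,  1.14621805]), np.float64(0.12544583444237423))
shaft_mid scene [112. 208. 141. 254.] 0.96 (array([ 0.57692876, -0.3456034 ,  1.178     ]), np.float64(0.26763307138679077))
shaft_mid top [388. 177. 407. 188.] 0.48 (array([ 0.57252569, -0.3433737 ,  1.178     ]), np.float64(1.2661139623634687))
plinth_mid scene [117. 241. 152. 275.] 0.81 (array([ 0.5763923 , -0.34524209,  1.2108564 ]), np.float64(1.0117556700099393))
```

View pics/c10.png

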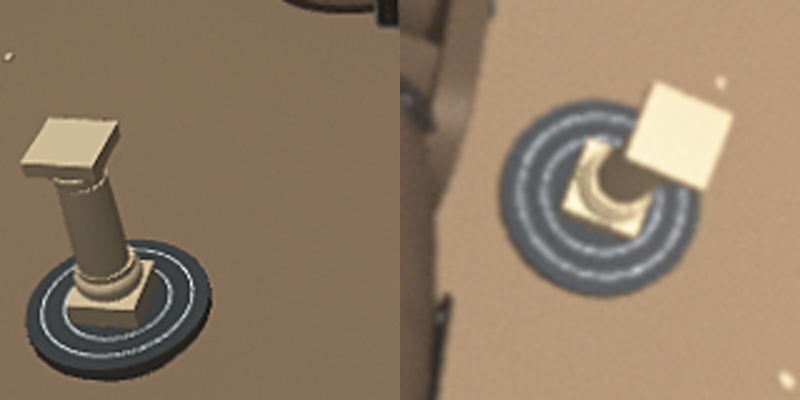

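The column stands upright with the capital centred and square to the plinth: left view at (80,220), right view with the capital at (680,135) over the plinth at (610,190). All the fitted centres of the stones agree within about 3 mm, so I'm handing in.

```bash
python3 -c "
from bench import r
print(r.finish_job())"
```

```text
the job is handed in; nothing more can be done
None
```

The column is stacked on the turntable and the packer is flat on the pile; the job was handed in at about 49 s. The last picture shows the column upright, the capital fit within about 3 mm of centre and square to the plinth, but the hand-in returned no verdict.

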